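# Rock the tight locating block free of the sanding jig

### The arm

A 7-joint arm with a two-finger parallel gripper is mounted at the origin on the work surface. World frame = base frame: x ahead of the robot, y to its left, z up, the work surface at z = 0. Lengths are in m, angles in rad, forces in N, time in s.
With the tool pointing down it reaches from about 0.425 to 1.025 m from the base axis. Payload 3.6 kg.
Tool frame: the origin (TCP) lies at the very end of the fingers, on their centre line; the grasp point (between the pads) lies 19 mm behind it (bot.grip_point_offset is the distance from the TCP to the grasp point, in m); z points along the fingers, x is the direction in which the jaws open and shut, and the axes are right-handed (so a half turn about z gives the same grasp; the last joint's range is limited). The gripper opens to 85 mm and grips with 20 to 120 N. Pads are 22 mm wide; open, the fingers measure 114 mm over their backs; the gripper's body (76 mm by 85 mm) begins 54 mm behind the grasp point. The pads swing forward as they close: fully open they stand 13 mm farther back than shut.
Start: joints at [-1.429, 0.591, 0.048, 1.609, -0.033, 0.943, -0.034], TCP at [0.169, 0.705, 0.206] pointing down, gripper open.
Joint ranges: [-2.69, 2.69], [-0.47, 2.24], [-1.27, 1.36], [0.19, 2.51], [-1.53, 4.68], [0.08, 2.07], [-3.09, 3.09]. Speed limits (rad/s): [2.57, 2.57, 3.14, 3.14, 3.14, 3.14, 3.14].

### API

Orientations are given as a unit quaternion [w, x, y, z].
In Python, from station import monitor, cams, ticket, bot gives the robot as it stands.
- The arm moves only by the tool move_arm, never from a script. Its argument "commands" is a list of rows, each a list of 7 numbers: the closure, from 0 (fully open) to 1 (shut), then the shift along the tool's x, y, z in cm, then the turn, a rotation vector about the tool's x, y, z in rad. A call has exactly 8 rows; each row shifts and turns the commanded pose from where the row before left it, along the tool's axes as they then stand; what a row does not reach is not made up. A row lasts 1/12 s, in which the tool goes at most 41.7 mm and 7.16 degrees, less where a joint would pass 70% of its speed; a pose out of reach is approached as far as the arm can. A call is refused whole if a number of a shift passes 4.17 or a number of a turn 0.125, either way. A call with a gripper value outside its range is refused whole. The fingers move at their own pace and stop on an object; "squeeze" is the grip in N (left out, the last holds). Time passes only in rows, so rows that do not move let the fingers close, or fill a call up. It gives the time, the measured TCP pose, the force and the opening at its end, in the units of the state.
- monitor.get_obs(): the state, without advancing time (a new reading comes with each control period).
- cams.capture(name): name is "scene" or "top" or "wrist"; returns the picture (420x560x3 uint8, red, green, blue); there is no depth.
- cams.camera_model(name): a dict with "vfov" (degrees; the focal length in pixels is half the picture's height over the tangent of half this angle, whatever the lens; pixels are square), "cx", "cy" (the principal point, pixels), "k1" (the pictures are not rectified: a ray, as slopes to the right and down, at radius r is drawn at 1 + k1 r^2 times it, then the intrinsics apply), "rvec" (rotation vector, rad) and "tvec" (3), from world to camera coordinates, as OpenCV has them. Camera axes: x right, y down, z forward; pixel columns grow to the right and rows downward; lengths in m; the calibration is good to about 2 mm. A picture is of the moment at which its call begins: read the wrist's pose just before it. camera_model takes no time and is no camera call; for the wrist camera it gives the pose at the moment of the call.
- ticket.close_job(): hands the job in, once; it reports no verdict.
The state is a dict: "t": time; "q": joint angles; "joint_vel": joint speeds; "joint_efforts": joint torques, N m; "position": TCP position; "ee_rot": TCP orientation; "force": force on the tool from outside, world axes, zero at the start; "moment": the same for the moment, N m; "opening": opening from 0.0 (shut) to 1.0 (fully open).
Only numpy, scipy, OpenCV 4.12 (cv2) and the standard library are available. Lean on these libraries where they do the work, as an engineer would, in place of code of your own. Each camera call takes 0.05 s, during which the arm holds its last target.

### The job

On the sanding jig a thin board is trapped between an end rail and one of the two upright wooden locating blocks. Free the block that traps the board: it is gripped by stiff catches in its socket, so rock it back and forth across the jig, towards one catch and then the other, until it lifts freely, then raise it straight up and finish holding it in the gripper, still, upright and just clear of the deck (foot a centimetre or two up) above its socket. Leave the board, the other block and everything else where they are.

Things in the scene. Friction and masses are not known exactly. Their poses are not given: they have to be found in the camera images.
- jig: Plywood sanding jig, fixed: 150 mm along its x, 330 mm along y, deck 56 mm high. Origin: centre of its underside on the bench; z up; y runs along the row of two sockets (+y: left). A seated block leans only along jig x, either way, about the edge of its foot (14 mm from its axis), up to about 9 degrees, where it meets the mouth's edge. End rails, 10 mm tall, stand at y = +-158 mm.
- block_left_grip (a point): Left locating block (jig y +55 mm): pale wood, 28 mm along jig x, 36 mm along jig y, 108 mm tall, 80 g. Point on its axis, 80 mm above its flat foot, 28 mm below its top; z up the block. The foot starts on the socket floor, 46 mm below the deck (10 mm above the bench); 62 mm show above the deck. A 3 mm deep groove runs across both its x faces, 28 to 38.5 mm above the foot. Blocks alike.
- block_right_grip (a point): Right locating block (jig y -55 mm): pale wood, 28 mm along jig x, 36 mm along jig y, 108 mm tall, 80 g. Point on its axis, 80 mm above its flat foot, 28 mm below its top; z up the block. The foot starts on the socket floor, 46 mm below the deck (10 mm above the bench); 62 mm show above the deck. A 3 mm deep groove runs across both its x faces, 28 to 38.5 mm above the foot. Blocks alike.
- socket_left (a point): Centre of the left socket's mouth, level with the deck, at jig y +55 mm. Mouth 43 mm along jig x, 38 mm along jig y; 46 mm deep; its lowest 8 mm is a pocket 30 mm along x for the block's foot. A steel tongue (the catch) reaches into the block's groove from each x side, 33 to 37 mm above the socket floor, so the block lifts only about 5 mm before it jams.
- socket_right (a point): Centre of the right socket's mouth, level with the deck, at jig y -55 mm. Mouth 43 mm along jig x, 38 mm along jig y; 46 mm deep; its lowest 8 mm is a pocket 30 mm along x for the block's foot. A steel tongue (the catch) reaches into the block's groove from each x side, 33 to 37 mm above the socket floor, so the block lifts only about 5 mm before it jams.
- board_center (a point): Centre of the trapped thin board, 60 x 80 x 12 mm (80 mm along jig y), of brown wood; it lies on the deck, filling the space between one block and the end rail on that side (jig y about +115 mm: left; -115 mm: right).
- pad_center (a point): Centre of the cork sanding pad, 50 x 46 x 26 mm, lying loosely on the deck on the other side, between the other block and its end rail.
- glue: Glue bottle, 56 mm across and 130 mm tall, standing on the bench well to the left of the jig; origin under its centre. A bystander.
- driver: Screwdriver with a black handle lying on the bench well to the right of the jig. A bystander.
- catch_left_near (a joint): Catch of the left socket on its near side (jig -x): distance pushed back outwards, m, 0 to 0.008; starts at 0 to 0.0005. Flat steel tongue under a cover strip, only its tip showing. The block leaning that way pushes it out (about 12 N at the tongue) and it stays there, unsprung; from about 0.003 on it no longer holds the upright block.
- catch_left_far (a joint): Catch of the left socket on its far side (jig +x): distance pushed back outwards, m, 0 to 0.008; starts at 0 to 0.0005. Flat steel tongue under a cover strip, only its tip showing. The block leaning that way pushes it out (about 12 N at the tongue) and it stays there, unsprung; from about 0.003 on it no longer holds the upright block.
- catch_right_near (a joint): Catch of the right socket on its near side (jig -x): distance pushed back outwards, m, 0 to 0.008; starts at 0 to 0.0005. Flat steel tongue under a cover strip, only its tip showing. The block leaning that way pushes it out (about 12 N at the tongue) and it stays there, unsprung; from about 0.003 on it no longer holds the upright block.
- catch_right_far (a joint): Catch of the right socket on its far side (jig +x): distance pushed back outwards, m, 0 to 0.008; starts at 0 to 0.0005. Flat steel tongue under a cover strip, only its tip showing. The block leaning that way pushes it out (about 12 N at the tongue) and it stays there, unsprung; from about 0.003 on it no longer holds the upright block.
There are look-alikes about, which are no part of the job. Leave any green look-alike of the part that bears block_right_grip alone.

How it is judged:
On the way:
1. the block that traps the board has been rocked both ways: both catches of its socket are pushed back by more than 1 mm while its foot is still in the socket (((y of board_center in the frame of jig above 0.05 m and value of joint each of catch_left_near, catch_left_far above 0.001 m and z of block_left_grip in the frame of jig below 0.13 m) or (y of board_center in the frame of jig below -0.05 m and value of joint each of catch_right_near, catch_right_far above 0.001 m and z of block_right_grip in the frame of jig below 0.13 m))).
At the end, for the whole second after the job is handed in: The block trapping the board is held still in the fingers, within 0.2 rad of upright, foot 3 to 60 mm above the deck, within 30 mm of its socket's axis, touching neither jig nor board; the other block is still seated (raised under 7 mm) and the board within 15 mm of its start (((y of board_center in the frame of jig above 0.05 m and z of block_left_grip in the frame of jig between 0.139 and 0.196 m and horizontal distance between block_left_grip and socket_left below 0.03 m and angle between block_left_grip's own z axis and vertical below 0.2 rad and contact force between block_left and the fingers above 0.5 N and contact force between block_left and jig below 0.1 N and contact force between block_left and board below 0.1 N and linear speed of block_left below 0.02 m/s and z of block_right_grip in the frame of jig below 0.097 m and distance of board_center from where it was at the start of the episode below 0.015 m) or (y of board_center in the frame of jig below -0.05 m and z of block_right_grip in the frame of jig between 0.139 and 0.196 m and horizontal distance between block_right_grip and socket_right below 0.03 m and angle between block_right_grip's own z axis and vertical below 0.2 rad and contact force between block_right and the fingers above 0.5 N and contact force between block_right and jig below 0.1 N and contact force between block_right and board below 0.1 N and linear speed of block_right below 0.02 m/s and z of block_left_grip in the frame of jig below 0.097 m and distance of board_center from where it was at the start of the episode below 0.015 m))); the arm keeps its last pose, push and grip.
It fails at once if the other locating block is pulled up out of its seat ((y of board_center in the frame of jig above 0.05 m and z of block_right_grip in the frame of jig above 0.105 m) or (y of board_center in the frame of jig below -0.05 m and z of block_left_grip in the frame of jig above 0.105 m)).
It fails at once if the board is pushed away or lifted by more than 15 mm (distance of board_center from where it was at the start of the episode above 0.015 m).
It fails at once if the sanding pad, glue bottle or screwdriver is moved by more than 25 mm (distance of any of pad_center, glue, driver from where it was at the start of the episode above 0.025 m).
It also fails if it takes over 58 s, if anything falls off the work surface, if the arm or the gripper's body presses on something with over 40 N, if the wrist force passes 120 N, or if a joint passes its speed limit or range.

## Working session

There is one attempt and no reset: what is moved stays moved. The work goes in short steps, Python scripts to look and compute and a tool call to move; the robot and the scene stay as the last step left them, time stands still between calls to the robot, and variables do not carry over. Pictures are saved under pics/ and viewed, and the job is handed in when it is done.

Besides the shell and the picture viewer there is one more tool, called by a JSON object that holds its "fn" and its "kwargs". move_arm: Moves the arm, as the interface text tells. Its arguments: {"type":"object","properties":{"commands":{"type":"array","items":{"type":"array","items":{"type":"number"}}},"squeeze":{"type":"number"}},"required":["commands"]}

```bash
mkdir -p pics; ls
python3 - <<'E'
from station import monitor, cams, ticket, bot
import cv2
print(monitor.get_obs()); print(bot.grip_point_offset)
for n in ["scene","top"]:
    im=cams.capture(n); cv2.imwrite(f"pics/{n}0.png",im[:,:,::-1]); print(n,cams.camera_model(n))
E
```

```text
pics
{'t': 0.0, 'q': array([-1.4294751 ,  0.59210167,  0.04828785,  1.60986028, -0.03327801,
        0.94270529, -0.03368711]), 'joint_vel': array([ 0.00058786,  0.00062608, -0.00019232,  0.00021979,  0.00240627,
       -0.00132553,  0.00076188]), 'joint_efforts': array([-1.13644344e-04, -5.48714447e+01,  1.54693265e+00, -1.98119885e+01,
        9.43406951e-03,  8.83860776e-03, -1.13812260e-05]), 'position': array([0.16847065, 0.70422434, 0.20523908]), 'ee_rot': array([ 7.56176516e-04,  7.85033562e-01,  6.19452191e-01, -8.46752359e-04]), 'force': array([-0.28532615,  0.71157543,  0.61849213]), 'moment': array([ 0.03299606, -0.06267622,  0.05252853]), 'opening': 0.9942293998874432}
0.0187
scene {'vfov': 44.09159936263483, 'cx': 279.59045882304497, 'cy': 206.41582655793903, 'k1': -0.030316724095032763, 'rvec': array([ 0.80573157,  2.47849919, -1.22030985]), 'tvec': array([ 0.46349337, -0.15472841,  1.83358652])}
top {'vfov': 43.307325995104314, 'cx': 284.21277034043317, 'cy': 200.50712886729215, 'k1': -0.18003060977310872, 'rvec': array([ 2.18135173, -2.17088359,  0.07247687]), 'tvec': array([0.00916264, 0.58044951, 1.50485761])}
```

View pics/scene0.png

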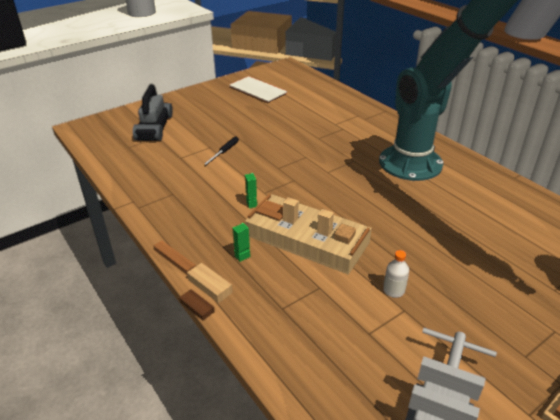

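View pics/top0.png

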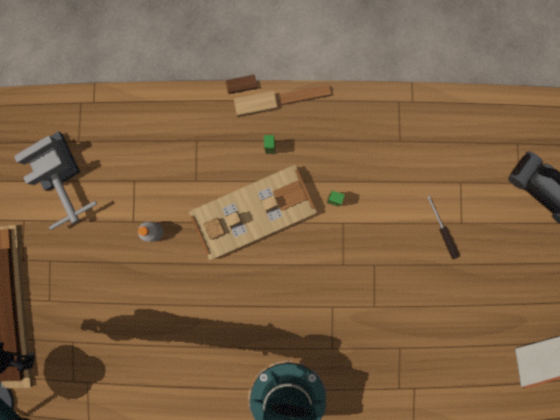

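Run:
```python
import cv2
a=cv2.imread("pics/top0.png")[150:270,180:360]; b=cv2.imread("pics/scene0.png")[165:275,225:385]
a=cv2.resize(a,(720,480),interpolation=cv2.INTER_CUBIC);cv2.imwrite("pics/topc.png",a)
b=cv2.resize(b,(800,550),interpolation=cv2.INTER_CUBIC);cv2.imwrite("pics/scenec.png",b)
```

```text
(no output)
```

View pics/topc.png

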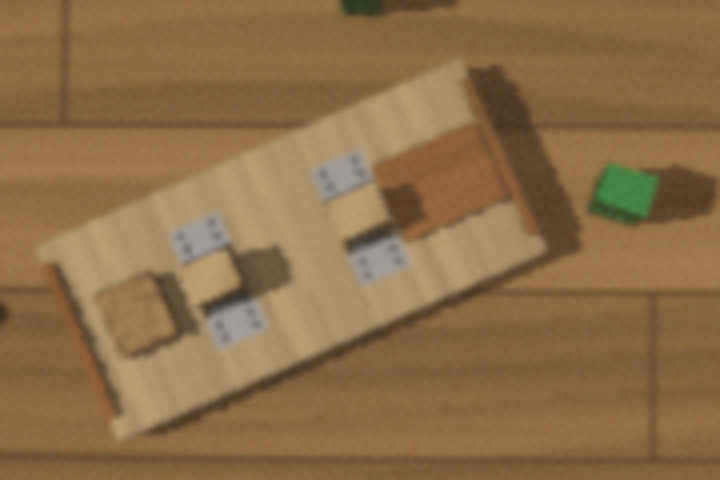

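View pics/scenec.png

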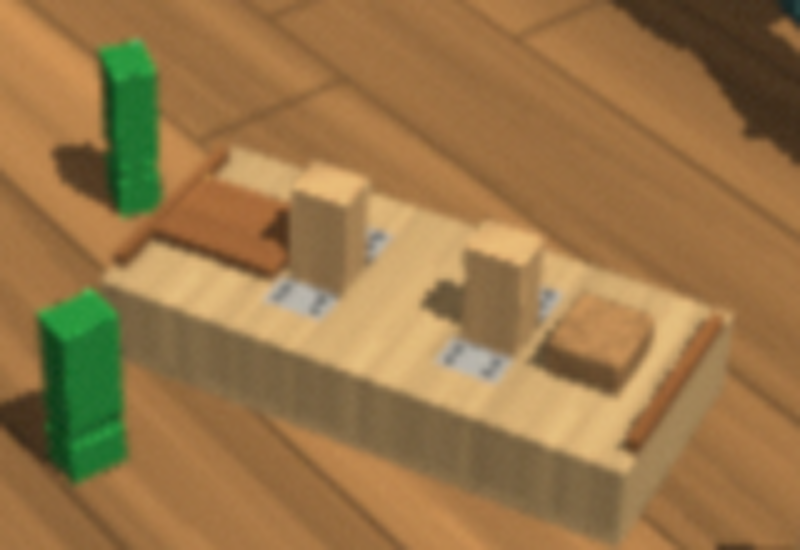

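```bash
cat > h.py <<'E'
import numpy as np, cv2
from scipy.spatial.transform import Rotation as R
def proj(m,P):
    P=np.atleast_2d(P); c=R.from_rotvec(m["rvec"]).apply(P)+m["tvec"]
    s=c[:,:2]/c[:,2:]; r2=(s**2).sum(1,keepdims=True); s=s*(1+m["k1"]*r2)
    f=210/np.tan(np.radians(m["vfov"]/2)); return s*f+[m["cx"],m["cy"]]
def jw(p,P): # x,y,yaw
    c,s=np.cos(p[2]),np.sin(p[2]); P=np.atleast_2d(P)
    return np.c_[p[0]+c*P[:,0]-s*P[:,1],p[1]+s*P[:,0]+c*P[:,1],P[:,2]]
E
python3 - <<'E'
from station import cams
from h import *
from scipy.optimize import least_squares
a,b=.075,.165
J=np.array([[a,b,.056],[a,-b,.056],[-a,-b,.056],[-a,b,.056],[0,-.055,.118],[0,.055,.118]])
T=np.array([[40,248],[463,60],[547,243],[118,438],[359,212],[211,277]])/4+[180,150]
S=np.array([[630,470],[105,275],[228,148],[730,315],[330,185],[503,243]])/5+[225,165]
mt,ms=cams.camera_model("top"),cams.camera_model("scene")
for w in [(1,1),(1,0),(0,1)]:
    f=lambda p:np.r_[w[0]*(proj(mt,jw(p,J))-T).ravel(),w[1]*(proj(ms,jw(p,J))-S).ravel()]
    r=least_squares(f,[.6,.05,.35]);print(r.x,np.round(r.fun,1))
    print(jw(r.x,[[0,-.055,.056]]))
E
```

```text
[0.54523747 0.10139821 0.42743875] [-1.2 -0.4 -1.1 -1.  -0.2  1.4  0.4  0.5 -0.5 -0.7 -0.5 -0.4 -0.9 -0.2
 -1.2  0.3  0.5 -1.2  0.4 -1.1 -0.2 -1.4  0.3 -1.2]
[[0.56803724 0.05134653 0.056     ]]
[0.54492118 0.09994075 0.42621994] [-0.7 -0.4 -0.5 -0.8  0.3  1.5  0.8  0.5  0.  -0.6 -0.  -0.3 -0.  -0.
 -0.  -0.   0.  -0.   0.  -0.  -0.  -0.  -0.  -0. ]
[[0.56765993 0.04986132 0.056     ]]
[0.54683192 0.10440063 0.43025916] [-0.  -0.  -0.  -0.  -0.   0.  -0.   0.  -0.  -0.  -0.  -0.  -0.5  0.6
 -1.1  1.1  0.5 -0.5  0.7 -0.5 -0.1 -0.6  0.5 -0.5]
[[0.56977277 0.05441346 0.056     ]]
```

```bash
cat >> h.py <<'E'
from scipy.spatial.transform import Slerp
def Rtool(yaw,tilt=0,roll=0): # tool x along yaw, z down, then tilt about jig y by +tilt (top leans to +jig x)
    X=np.array([np.cos(yaw),np.sin(yaw),0]); Z=np.array([0,0,-1.]); Y=np.cross(Z,X)
    return R.from_rotvec(tilt*np.array([-np.sin(yaw),np.cos(yaw),0]))*R.from_matrix(np.c_[X,Y,Z])
def cur():
    from station import monitor
    o=monitor.get_obs(); q=o["ee_rot"]; return np.array(o["position"]),R.from_quat([q[1],q[2],q[3],q[0]]),o
def rows(p0,r0,p1,r1,n,ndec=2):
    sl=Slerp([0,1],R.concatenate([r0,r1])); P,Q=p0,r0
    for i in range(1,n+1):
        pt=p0+(p1-p0)*i/n; rt=sl(i/n)
        d=np.round(Q.inv().apply(pt-P)*100,ndec); w=np.round((Q.inv()*rt).as_rotvec(),3)
        print(list(map(float,d))+list(map(float,w)))
        P=P+Q.apply(d/100); Q=Q*R.from_rotvec(w)
    return P,Q
E
python3 - <<'E'
from h import *
p,r,o=cur()
P,Q=rows(p,r,np.array([.568,.051,.25]),Rtool(.428),24); print(P)
E
```

```text
[-2.26, 2.25, -0.18, 0.0, 0.0, 0.038]
[-2.17, 2.34, -0.18, 0.0, 0.0, 0.038]
[-2.09, 2.42, -0.18, 0.0, 0.0, 0.038]
[-1.99, 2.49, -0.18, 0.0, 0.0, 0.037]
[-1.89, 2.57, -0.19, 0.0, 0.0, 0.038]
[-1.8, 2.63, -0.18, 0.0, 0.0, 0.038]
[-1.7, 2.71, -0.18, 0.0, 0.0, 0.038]
[-1.59, 2.76, -0.18, 0.0, 0.001, 0.038]
[-1.49, 2.83, -0.18, 0.0, -0.0, 0.038]
[-1.37, 2.88, -0.18, 0.0, -0.0, 0.037]
[-1.27, 2.92, -0.19, 0.001, -0.0, 0.038]
[-1.16, 2.98, -0.18, -0.0, -0.0, 0.038]
[-1.05, 3.01, -0.19, -0.0, -0.0, 0.038]
[-0.92, 3.05, -0.18, -0.0, 0.0, 0.038]
[-0.82, 3.09, -0.19, -0.0, 0.0, 0.038]
[-0.69, 3.11, -0.19, -0.0, 0.0, 0.037]
[-0.58, 3.14, -0.18, -0.0, 0.0, 0.038]
[-0.46, 3.16, -0.19, -0.0, 0.0, 0.038]
[-0.34, 3.17, -0.18, -0.0, 0.0, 0.038]
[-0.21, 3.19, -0.19, -0.0, 0.001, 0.038]
[-0.1, 3.19, -0.18, -0.0, -0.0, 0.038]
[0.02, 3.19, -0.19, 0.0, -0.0, 0.037]
[0.15, 3.18, -0.19, 0.0, -0.0, 0.038]
[0.26, 3.18, -0.18, 0.0, -0.0, 0.038]
[0.56797234 0.05103929 0.24997822]
```

{"fn": "move_arm", "kwargs": {"commands": [[0,-2.26,2.25,-0.18,0,0,0.038],[0,-2.17,2.34,-0.18,0,0,0.038],[0,-2.09,2.42,-0.18,0,0,0.038],[0,-1.99,2.49,-0.18,0,0,0.037],[0,-1.89,2.57,-0.19,0,0,0.038],[0,-1.8,2.63,-0.18,0,0,0.038],[0,-1.7,2.71,-0.18,0,0,0.038],[0,-1.59,2.76,-0.18,0,0,0.038]]}}

```text
t: 0.77
position: [0.3022, 0.4855, 0.2206]
ee_rot: [0.0, 0.87, 0.493, -0.0]
force: [-0.2, -0.8, 0.1]
opening: 1.001
```

{"fn": "move_arm", "kwargs": {"commands": [[0,-1.49,2.83,-0.18,0,0,0.038],[0,-1.37,2.88,-0.18,0,0,0.037],[0,-1.27,2.92,-0.19,0,0,0.038],[0,-1.16,2.98,-0.18,0,0,0.038],[0,-1.05,3.01,-0.19,0,0,0.038],[0,-0.92,3.05,-0.18,0,0,0.038],[0,-0.82,3.09,-0.19,0,0,0.038],[0,-0.69,3.11,-0.19,0,0,0.037]]}}

```text
t: 1.43
position: [0.4352, 0.2679, 0.2356]
ee_rot: [0.0, 0.934, 0.357, -0.0]
force: [1.0, -0.3, 0.3]
opening: 1.001
```

{"fn": "move_arm", "kwargs": {"commands": [[0,-0.58,3.14,-0.18,0,0,0.038],[0,-0.46,3.16,-0.19,0,0,0.038],[0,-0.34,3.17,-0.18,0,0,0.038],[0,-0.21,3.19,-0.19,0,0,0.038],[0,-0.1,3.19,-0.18,0,0,0.038],[0,0.02,3.19,-0.19,0,0,0.037],[0,0.15,3.18,-0.19,0,0,0.038],[0,0.26,3.18,-0.18,0,0,0.038]]}}

```text
t: 2.1
position: [0.5683, 0.0504, 0.2503]
ee_rot: [-0.0, 0.977, 0.212, -0.0]
force: [-0.3, 0.2, 0.4]
opening: 0.999
```

Run:
```python
from station import cams
from h import *
import json
p,r,o=cur(); print(p,o["force"],o["t"])
m=cams.camera_model("wrist"); im=cams.capture("wrist"); cv2.imwrite("pics/w1.png",im[:,:,::-1])
json.dump({k:np.asarray(v).tolist() for k,v in m.items()},open("w1.json","w"));print(m)
print(proj(m,jw([.5452,.1014,.4274],[[0,-.055,.118],[0,-.055,.056]])))
```

```text
[0.56830748 0.050383   0.25032813] [-0.31155522  0.17597251  0.37365935] 2.1
{'vfov': 64.51042795263825, 'cx': 278.5142785514128, 'cy': 210.10409621833097, 'k1': -0.004429139900878709, 'rvec': array([-2.76106668, -0.59800717, -0.09531479]), 'tvec': array([-0.53926964, -0.2342628 ,  0.36285541])}
[[277.39864022 190.53880066]
 [277.64775144 175.9508141 ]]
```

View pics/w1.png

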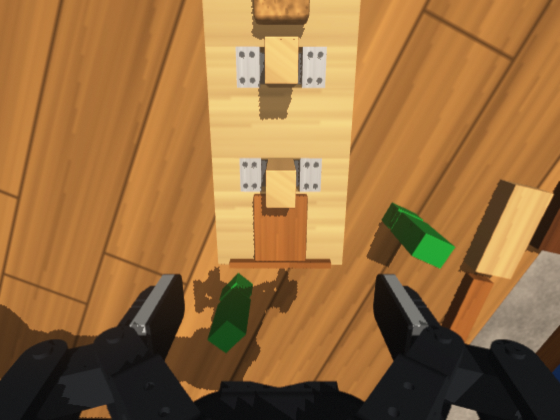

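Run:
```python
import cv2
a=cv2.imread("pics/w1.png")[0:275,195:365]
cv2.imwrite("pics/w1c.png",cv2.resize(a[140:275],None,fx=4,fy=4,interpolation=cv2.INTER_CUBIC))
cv2.imwrite("pics/w1d.png",cv2.resize(a[0:140],None,fx=4,fy=4,interpolation=cv2.INTER_CUBIC))
```

```text
(no output)
```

View pics/w1c.png

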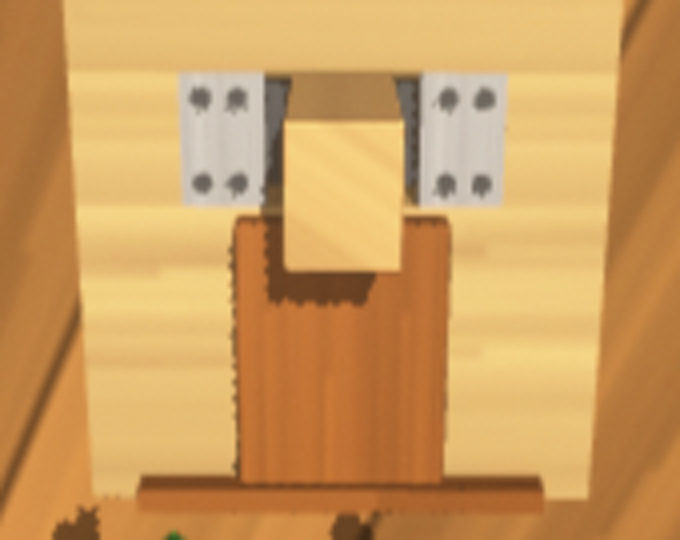

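View pics/w1d.png

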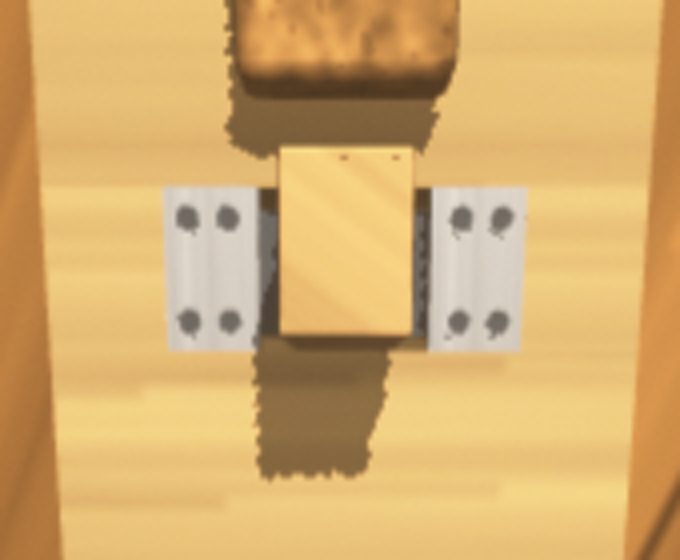

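Run:
```python
from h import *
import json
from station import cams
from scipy.optimize import least_squares
m=json.load(open("w1.json"));m["rvec"]=np.array(m["rvec"]);m["tvec"]=np.array(m["tvec"])
J=[];U=[]
for yc,off,c in [(-.055,140,[(284,120),(405,120),(401,271),(285,271)]),(.055,0,[(280,147),(413,147),(413,335),(279,335)])]:
    for (sx,sy),(u,v) in zip([(-1,1),(1,1),(1,-1),(-1,-1)],c):
        J.append([sx*.014,yc+sy*.018,.118]);U.append([u/4+195,v/4+off])
for sx,(u,v) in zip([-1,1],[(93,497),(590,497)]): J.append([sx*.075,-.165,.056]);U.append([u/4+195,v/4+140])
J=np.array(J);U=np.array(U)-.4
f=lambda p:(proj(m,jw(p,J))-U).ravel()
r=least_squares(f,[.545,.1,.43]);print(r.x,np.round(r.fun.reshape(-1,2),1));print(jw(r.x,[[0,-.055,.118],[0,-.115,.062]]))
mt=cams.camera_model("top");ms=cams.camera_model("scene")
```

```text
[0.54747796 0.10395877 0.42420422] [[-0.3  0.4]
 [ 0.1  0.4]
 [ 0.4  0.2]
 [-0.1  0.1]
 [-0.7 -0.5]
 [ 0.7 -0.4]
 [-0.2  0.1]
 [ 0.1 -0. ]
 [ 0.2 -0.1]
 [-0.2  0.2]]
[[ 0.57011573  0.05383361  0.118     ]
 [ 0.59481147 -0.00084838  0.062     ]]
```

Run:
```python
from h import *
p,r,o=cur()
P,Q=rows(p,r,np.array([.5698,.0532,.073]),Rtool(.425),12); print(P)
```

```text
[0.01, -0.1, 1.49, 0.001, -0.0, -0.001]
[0.01, -0.1, 1.48, 0.0, -0.0, -0.0]
[0.02, -0.1, 1.49, 0.001, -0.001, -0.001]
[0.01, -0.1, 1.49, 0.0, 0.0, -0.001]
[0.01, -0.1, 1.49, 0.001, -0.0, -0.001]
[0.02, -0.1, 1.48, 0.001, -0.0, -0.0]
[0.01, -0.1, 1.49, 0.0, -0.001, -0.001]
[0.02, -0.09, 1.49, 0.001, 0.0, -0.001]
[0.01, -0.1, 1.48, 0.001, -0.0, -0.0]
[0.02, -0.09, 1.49, 0.0, -0.0, -0.001]
[0.01, -0.09, 1.49, 0.001, -0.001, -0.001]
[0.02, -0.1, 1.49, 0.0, 0.0, -0.001]
[0.56978753 0.05324085 0.07296835]
```

{"fn": "move_arm", "kwargs": {"commands": [[0,0.05,-0.3,1.2,0,0,-0.002],[0,0.05,-0.3,1.4,0,0,-0.002],[0,0.05,-0.3,1.5,0,0,-0.002],[0,0.02,-0.26,1.5,0,0,-0.001],[0,0,0,1.5,0,0,0],[0,0,0,1.5,0,0,0],[0,0,0,1.5,0,0,0],[0,0,0,1.2,0,0,0]]}}

```text
t: 2.82
position: [0.5639, 0.0632, 0.1361]
ee_rot: [-0.0, 0.976, 0.216, -0.001]
force: [-0.7, -0.8, -0.1]
opening: 1.002
```

Run:
```python
from station import cams
from h import *
p,r,o=cur(); print(p,r.as_rotvec(),o["force"],o["t"])
m=cams.camera_model("wrist"); im=cams.capture("wrist"); cv2.imwrite("pics/w2.png",im[:,:,::-1])
P,Q=rows(p,r,np.array([.5698,.0532,.073]),Rtool(.425),6); print(P)
```

```text
[0.56394376 0.06321791 0.13612829] [-3.06727244e+00 -6.78599639e-01  2.54261041e-03] [-0.72225938 -0.80295072 -0.12712272] 2.8167
[0.02, 0.19, 1.05, -0.0, 0.0, 0.002]
[0.02, 0.2, 1.05, -0.0, 0.001, 0.001]
[0.02, 0.19, 1.06, -0.0, -0.0, 0.002]
[0.02, 0.19, 1.05, -0.0, 0.0, 0.002]
[0.02, 0.2, 1.05, -0.0, 0.0, 0.002]
[0.02, 0.19, 1.05, -0.0, 0.001, 0.001]
[0.56981794 0.05318571 0.07302157]
```

View pics/w2.png

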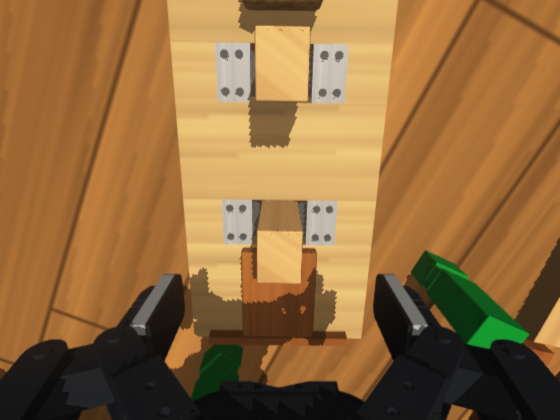

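Run:
```python
from station import cams
from h import *
import json
p,r,o=cur(); print(p,o["t"])
cams.capture("top")
p,r,o=cur(); print(p,o["t"],r.as_matrix()[:,2])
m=cams.camera_model("wrist"); im=cams.capture("wrist"); cv2.imwrite("pics/w3.png",im[:,:,::-1])
json.dump({k:np.asarray(v).tolist() for k,v in m.items()},open("w3.json","w"))
cv2.imwrite("pics/w3c.png",cv2.resize(im[190:345,170:375,::-1],None,fx=3.8,fy=3.8,interpolation=cv2.INTER_CUBIC))
p,r,o=cur(); print(p,o["t"])
```

```text
[0.56249849 0.06310492 0.13425208] 2.8667
[0.56281986 0.06304584 0.13544144] 2.9167 [-4.67944559e-03 -7.72818624e-04 -9.99988753e-01]
[0.56387937 0.0629623  0.13661074] 2.9667
```

View pics/w3c.png

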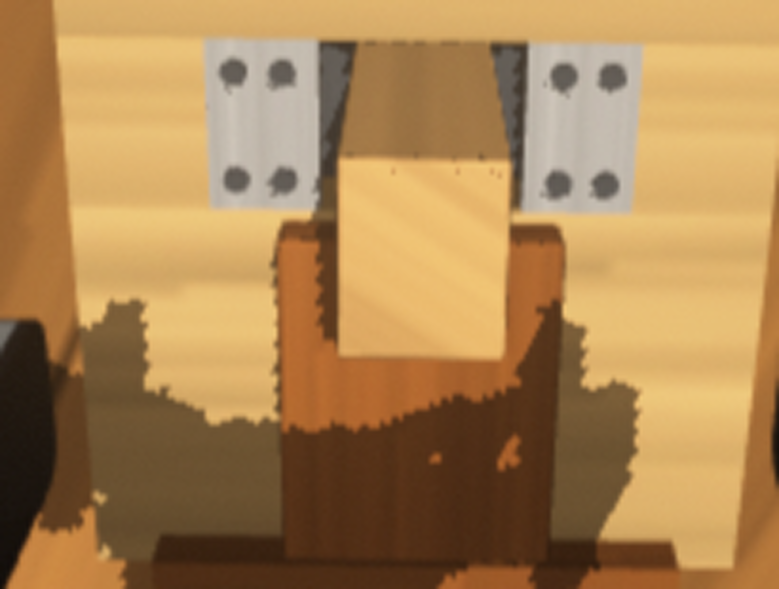

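Run:
```python
from h import *
import json
from scipy.optimize import least_squares
m=json.load(open("w3.json"));m["rvec"]=np.array(m["rvec"]);m["tvec"]=np.array(m["tvec"])
J=[[-.014,-.037,.118],[.014,-.037,.118],[.014,-.073,.118],[-.014,-.073,.118],[-.075,-.165,.056],[.075,-.165,.056]]
U=np.array([(340,157),(511,158),(505,357),(340,355),(103,558),(735,568)])/3.8+[170,190]-.4
f=lambda p:(proj(m,jw(p,J))-U).ravel()
r=least_squares(f,[.545,.1,.43]);print(r.x,np.round(r.fun.reshape(-1,2),1));print(jw(r.x,[[0,-.055,.118],[0,-.115,.062]]))
p,rr,o=cur();print(p,o["t"])
P,Q=rows(p,rr,np.array([.5695,.053,.073]),Rtool(.425),8)
```

```text
[0.54735461 0.10446215 0.42616802] [[-0.9 -0.3]
 [ 0.9 -0.1]
 [ 0.6  0.4]
 [-0.3  0.5]
 [-0.7  0.2]
 [ 0.3 -0.6]]
[[ 5.70090762e-01  5.43815395e-02  1.18000000e-01]
 [ 5.94893839e-01 -2.51851195e-04  6.20000000e-02]]
[0.56387937 0.0629623  0.13661074] 2.9667
[0.01, 0.14, 0.8, -0.0, 0.0, 0.001]
[0.02, 0.15, 0.79, -0.0, 0.001, 0.002]
[0.01, 0.14, 0.8, -0.0, -0.0, 0.001]
[0.01, 0.14, 0.79, -0.0, 0.0, 0.001]
[0.02, 0.14, 0.8, -0.0, 0.0, 0.001]
[0.01, 0.15, 0.79, -0.0, 0.001, 0.002]
[0.01, 0.14, 0.8, -0.0, 0.0, 0.001]
[0.01, 0.14, 0.79, -0.001, 0.0, 0.001]
```

{"fn": "move_arm", "kwargs": {"commands": [[0,0.02,0.25,0.6,0,0,0.002],[0,0.02,0.3,1.0,0,0,0.002],[0,0.02,0.3,1.1,0,0,0.002],[0,0.02,0.2,1.1,0,0,0.002],[0,0.02,0,1.0,0,0,0],[0,0,0,0.8,0,0,0],[0,0,0,0.5,0,0,0],[0,0,0,0.2,0,0,0]]}}

```text
t: 3.63
position: [0.5693, 0.0539, 0.0732]
ee_rot: [-0.0, 0.977, 0.212, -0.001]
force: [-0.6, -0.6, 0.2]
opening: 0.998
```

Run:
```python
from station import cams
from h import *
cams.capture("top");im=cams.capture("wrist"); cv2.imwrite("pics/w4.png",im[:,:,::-1])
p,r,o=cur(); print(p,r.as_matrix()[:,0],r.as_matrix()[:,2],o["force"],o["t"])
d=p-np.array([.570,.054,.073]); print(d[:2]@[np.cos(.425),np.sin(.425)],d[:2]@[-np.sin(.425),np.cos(.425)])
```

```text
[0.56980145 0.0539247  0.07400912] [ 9.10153916e-01  4.14269417e-01 -8.36370073e-04] [-8.80012554e-04 -8.55068525e-05 -9.99999609e-01] [ 0.31562618 -0.93845794 -0.06165877] 3.7333
-0.00021193697990974777 1.326154030702167e-05
```

View pics/w4.png

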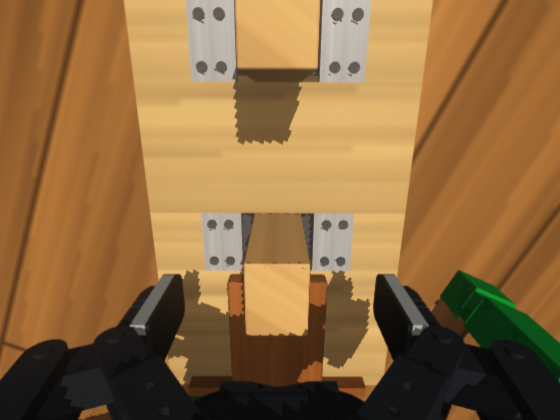

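{"fn": "move_arm", "kwargs": {"commands": [[1,0,0,0,0,0,0],[1,0,0,0,0,0,0],[1,0,0,0,0,0,0],[1,0,0,0,0,0,0],[1,0,0,0,0,0,0],[1,0,0,0,0,0,0],[1,0,0,0,0,0,0],[1,0,0,0,0,0,0]], "squeeze": 70}}

```text
t: 4.4
position: [0.5704, 0.0539, 0.0751]
ee_rot: [-0.0, 0.977, 0.212, 0.0]
force: [-0.8, -0.3, 6.1]
opening: 0.314
```

```bash
cat > lean.py <<'E'
from h import *
# rows to go from lean a to lean b (deg), h=TCP height above foot (m)
import sys
def pose(th,h,yaw=.425):
    s=1 if th>=0 else -1; c=.014*s
    x=c-c*np.cos(th)+h*np.sin(th); z=c*np.sin(th)+h*np.cos(th)
    return np.array([np.cos(yaw)*x,np.sin(yaw)*x,z]),Rtool(yaw,th)
a,b,n,h=[float(v) for v in sys.argv[1:]]
P,Q=pose(np.radians(a),h)
for i in range(1,int(n)+1):
    p,r=pose(np.radians(a+(b-a)*i/n),h)
    print(np.round(Q.inv().apply(p-P)*100,3),np.round((Q.inv()*r).as_rotvec(),3)); P,Q=p,r
E
python3 lean.py 0 9 6 .064; python3 lean.py 0 -9 6 .064
python3 - <<'E'
from h import *
p,r,o=cur(); print(p,r.as_matrix()[:,2],o["force"],o["moment"],o["opening"],o["t"])
E
```

```text
[ 0.168  0.    -0.034] [-0.    -0.026  0.   ]
[ 0.168 -0.    -0.034] [ 0.    -0.026  0.   ]
[ 0.168  0.    -0.034] [ 0.    -0.026 -0.   ]
[ 0.168 -0.    -0.034] [-0.    -0.026 -0.   ]
[ 0.168  0.    -0.034] [ 0.    -0.026  0.   ]
[ 0.168  0.    -0.034] [ 0.    -0.026 -0.   ]
[-0.168 -0.    -0.034] [0.    0.026 0.   ]
[-0.168  0.    -0.034] [-0.     0.026  0.   ]
[-0.168 -0.    -0.034] [-0.     0.026 -0.   ]
[-0.168  0.    -0.034] [ 0.     0.026 -0.   ]
[-0.168 -0.    -0.034] [-0.     0.026  0.   ]
[-0.168 -0.    -0.034] [-0.     0.026 -0.   ]
[0.57040695 0.05388061 0.0751207 ] [ 6.81479723e-04  2.94866814e-04 -9.99999724e-01] [-0.75333321 -0.27605059  6.14327094] [-0.01219001  0.21932327  0.00348126] 0.3135487174836803 4.4
```

{"fn": "move_arm", "kwargs": {"commands": [[1,0.14,0,-0.03,0,-0.02,0],[1,0.14,0,-0.03,0,-0.02,0],[1,0.14,0,-0.03,0,-0.02,0],[1,0.14,0,-0.03,0,-0.02,0],[1,0.14,0,-0.03,0,-0.02,0],[1,0.14,0,-0.03,0,-0.02,0],[1,0.14,0,-0.03,0,-0.02,0],[1,0,0,0,0,0,0]]}}

```text
t: 5.07
position: [0.5777, 0.057, 0.0762]
ee_rot: [0.015, 0.975, 0.212, -0.071]
force: [-3.4, -0.7, 6.6]
opening: 0.306
```

Run:
```python
from h import *
from station import cams
im=cams.capture("scene");cv2.imwrite("pics/s5.png",cv2.resize(im[150:290,215:395,::-1],None,fx=4,fy=4,interpolation=cv2.INTER_CUBIC))
p,r,o=cur(); d=p-np.array([.5704,.0539,.0751]); c,s=np.cos(.425),np.sin(.425)
print(d[:2]@[c,s]*1e3,d[2]*1e3,np.degrees(np.arcsin(r.as_matrix()[:,2][:2]@[-c,-s])),o["force"],o["moment"],o["opening"],o["t"])
```

```text
7.8638164884028745 1.097870185272437 8.266740160487302 [-2.67480825 -1.50153856  5.62649018] [-0.28945887  0.67560202 -0.02527815] 0.3125555023360277 5.1167
```

View pics/s5.png

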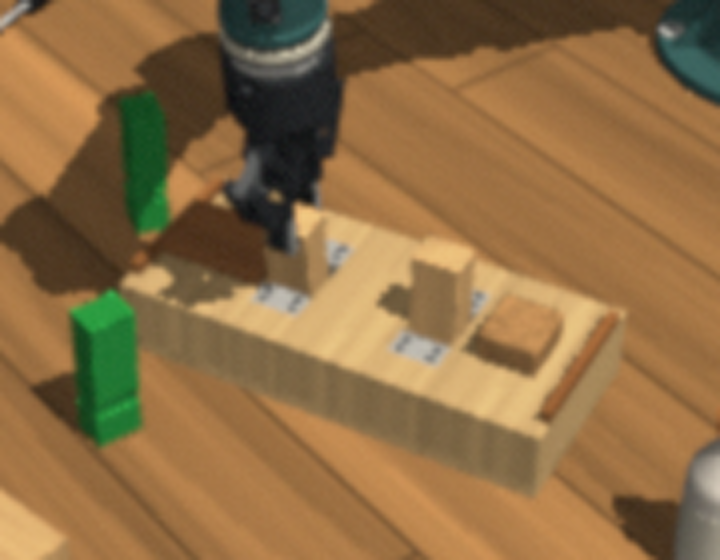

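{"fn": "move_arm", "kwargs": {"commands": [[1,0.08,0,0,0,-0.006,0],[1,0.08,0,0,0,-0.006,0],[1,0.06,0,0,0,0,0],[1,0.06,0,0,0,0,0],[1,0,0,0,0,0,0],[1,0,0,0,0,0,0],[1,0,0,0,0,0,0],[1,0,0,0,0,0,0]]}}

```text
t: 5.78
position: [0.5784, 0.0574, 0.0762]
ee_rot: [0.016, 0.974, 0.211, -0.078]
force: [-4.5, -1.6, 8.8]
opening: 0.312
```

```bash
cat > st.py <<'E'
from h import *
p,r,o=cur(); d=p-np.array([.5704,.0539,.0751]); c,s=np.cos(.425),np.sin(.425)
print("jx,jy,dz mm",np.round([d[:2]@[c,s]*1e3,d[:2]@[-s,c]*1e3,d[2]*1e3],1),"lean",np.degrees(np.arcsin(r.as_matrix()[:,2][:2]@[-c,-s])),o["force"],o["moment"],o["opening"],o["t"])
E
python3 st.py
```

```text
jx,jy,dz mm [ 8.7 -0.1  1.1] lean 9.097947721427204 [-4.52906889 -1.64115555  8.76549583] [-0.50877841  1.2592326   0.0293657 ] 0.31186836752180686 5.7833
```

{"fn": "move_arm", "kwargs": {"commands": [[1,-0.22,0,0,0,0.016,0],[1,-0.16,0,0.03,0,0.02,0],[1,-0.14,0,0.03,0,0.02,0],[1,-0.14,0,0.03,0,0.02,0],[1,-0.14,0,0.03,0,0.02,0],[1,-0.14,0,0.03,0,0.02,0],[1,-0.14,0,0.03,0,0.02,0],[1,-0.14,0,0.03,0,0.016,0]]}}

```text
t: 6.45
position: [0.5694, 0.0533, 0.0751]
ee_rot: [-0.0, 0.977, 0.212, -0.0]
force: [-1.7, -0.6, 6.8]
opening: 0.313
```

{"fn": "move_arm", "kwargs": {"commands": [[1,-0.14,0,-0.03,0,0.02,0],[1,-0.14,0,-0.03,0,0.02,0],[1,-0.14,0,-0.03,0,0.02,0],[1,-0.14,0,-0.03,0,0.02,0],[1,-0.14,0,-0.03,0,0.02,0],[1,-0.14,0,-0.03,0,0.02,0],[1,-0.14,0,-0.03,0,0.02,0],[1,-0.14,0,0,0,0.01,0]]}}

```text
t: 7.12
position: [0.5622, 0.0501, 0.0763]
ee_rot: [-0.016, 0.974, 0.211, 0.076]
force: [4.0, 2.5, -2.1]
opening: 0.304
```

```bash
python3 st.py
```

```text
jx,jy,dz mm [-9.  -0.1  1.2] lean -8.87145087677048 [ 3.98565697  2.54253736 -2.1149627 ] [ 0.47745349 -0.68656188 -0.0318877 ] 0.3043101298396246 7.1167
```

Press slightly more on this side, hold, then come upright.

{"fn": "move_arm", "kwargs": {"commands": [[1,-0.1,0,0,0,0.006,0],[1,-0.1,0,0,0,0.004,0],[1,0,0,0,0,0,0],[1,0,0,0,0,0,0],[1,0,0,0,0,0,0],[1,0.1,0,0,0,-0.005,0],[1,0.1,0,0,0,-0.005,0],[1,0.14,0,0,0,-0.01,0]]}}

```text
t: 7.78
position: [0.5622, 0.0501, 0.0763]
ee_rot: [-0.015, 0.975, 0.211, 0.069]
force: [2.6, 1.8, -2.2]
opening: 0.311
```

{"fn": "move_arm", "kwargs": {"commands": [[1,0.14,0,0.03,0,-0.02,0],[1,0.14,0,0.03,0,-0.02,0],[1,0.14,0,0.03,0,-0.02,0],[1,0.14,0,0.03,0,-0.02,0],[1,0.14,0,0.03,0,-0.02,0],[1,0.14,0,0.03,0,-0.02,0],[1,0.1,0,0.03,0,-0.02,0],[1,0,0,0,0,0,0]]}}

```text
t: 8.45
position: [0.5698, 0.0536, 0.0751]
ee_rot: [0.0, 0.977, 0.212, -0.002]
force: [0.5, -0.3, 4.9]
opening: 0.311
```

```bash
python3 st.py
python3 - <<'E'
from h import *
from station import cams
im=cams.capture("scene");cv2.imwrite("pics/s6.png",cv2.resize(im[180:250,250:350,::-1],None,fx=7,fy=7,interpolation=cv2.INTER_CUBIC))
E
python3 st.py
```

```text
jx,jy,dz mm [-0.7 -0.1  0. ] lean 0.1813910979626686 [ 0.53490618 -0.28852806  4.90668724] [ 0.14877615 -0.20650528  0.00272175] 0.31092790227964523 8.45
jx,jy,dz mm [-0.8 -0.1  0. ] lean 0.12356298310643651 [0.11038092 1.46749376 3.73122306] [ 0.32560313 -0.25283892 -0.01539332] 0.3128210837195028 8.5
```

View pics/s6.png

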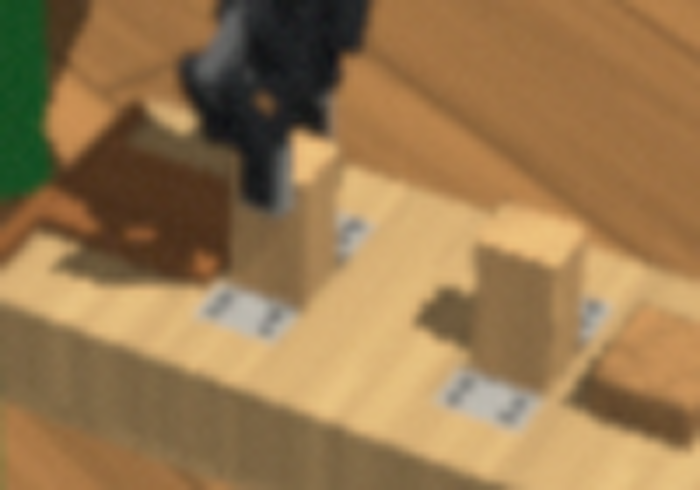

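{"fn": "move_arm", "kwargs": {"commands": [[1,0.02,0,-0.1,0,0,0],[1,0.02,0,-0.15,0,0,0],[1,0.02,0,-0.15,0,0,0],[1,0.02,0,-0.15,0,0,0],[1,0,0,-0.15,0,0,0],[1,0,0,-0.15,0,0,0],[1,0,0,-0.15,0,0,0],[1,0,0,0,0,0,0]]}}

```text
t: 9.17
position: [0.5708, 0.0541, 0.0851]
ee_rot: [-0.0, 0.977, 0.212, 0.0]
force: [0.3, 0.5, -1.3]
opening: 0.309
```

```bash
python3 st.py
```

```text
jx,jy,dz mm [ 0.5  0.  10. ] lean -0.007297864602998255 [ 0.2924326   0.46590065 -1.2585773 ] [ 0.01801192 -0.00681152  0.01714262] 0.3091211922001977 9.1667
```

{"fn": "move_arm", "kwargs": {"commands": [[1,0,0,-0.2,0,0,0],[1,0,0,-0.4,0,0,0],[1,0,0,-0.5,0,0,0],[1,0,0,-0.5,0,0,0],[1,0,0,-0.5,0,0,0],[1,0,0,-0.5,0,0,0],[1,0,0,-0.4,0,0,0],[1,0,0,-0.2,0,0,0]]}}

```text
t: 9.83
position: [0.5712, 0.0542, 0.1177]
ee_rot: [0.0, 0.977, 0.212, 0.001]
force: [-0.3, 0.1, -1.2]
opening: 0.312
```

```bash
python3 st.py
```

```text
jx,jy,dz mm [ 0.9 -0.  42.6] lean -0.0651631441355047 [-0.26546861  0.08903481 -1.1577095 ] [-0.01286244  0.03051597 -0.01139371] 0.31195932733909093 9.8333
```

{"fn": "move_arm", "kwargs": {"commands": [[1,-0.02,0,-0.2,0,0,0],[1,-0.02,0,-0.4,0,0,0],[1,-0.02,0,-0.5,0,0,0],[1,0,0,-0.5,0,0,0],[1,0,0,-0.3,0,0,0],[1,0,0,-0.1,0,0,0],[1,0,0,0,0,0,0],[1,0,0,0,0,0,0]]}}

```text
t: 10.5
position: [0.5702, 0.054, 0.1368]
ee_rot: [0.0, 0.977, 0.212, -0.0]
force: [0.4, 0.1, -1.7]
opening: 0.31
```

{"fn": "move_arm", "kwargs": {"commands": [[1,0,0,0,0,0,0],[1,0,0,0,0,0,0],[1,0,0,0,0,0,0],[1,0,0,0,0,0,0],[1,0,0,0,0,0,0],[1,0,0,0,0,0,0],[1,0,0,0,0,0,0],[1,0,0,0,0,0,0]]}}

```text
t: 11.17
position: [0.5703, 0.054, 0.1368]
ee_rot: [-0.0, 0.977, 0.212, -0.0]
force: [-0.2, 0.1, -0.7]
opening: 0.311
```

```bash
python3 - <<'E'
from h import *
from station import cams
im=cams.capture("scene");cv2.imwrite("pics/s7.png",cv2.resize(im[160:260,230:370,::-1],None,fx=5,fy=5,interpolation=cv2.INTER_CUBIC))
im=cams.capture("top");cv2.imwrite("pics/t7.png",im[:,:,::-1])
im=cams.capture("wrist");cv2.imwrite("pics/w7.png",im[:,:,::-1])
E
python3 st.py
```

```text
jx,jy,dz mm [-0.1  0.1 61.7] lean -0.0022815067896316005 [-0.4704072  -0.31098239 -1.03170991] [-0.01475465  0.03270372  0.06276929] 0.31166831715318033 11.3167
```

View pics/s7.png

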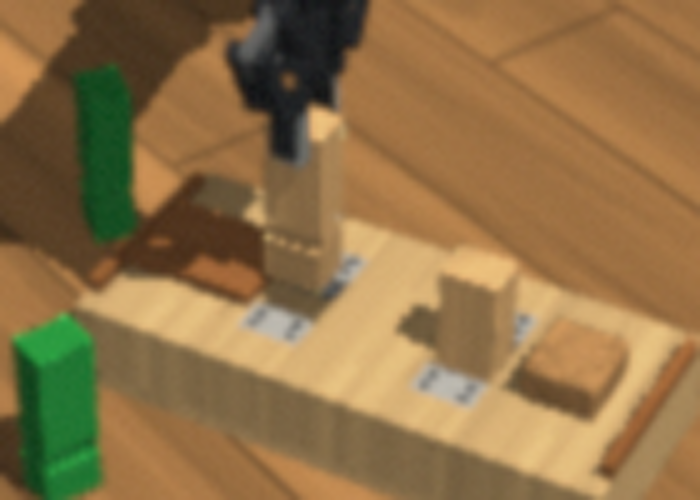

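View pics/w7.png

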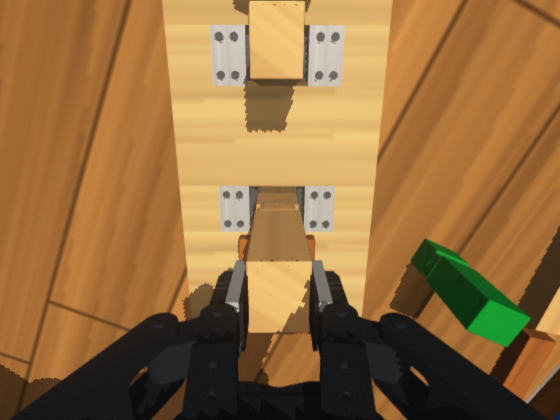

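{"fn": "move_arm", "kwargs": {"commands": [[1,0,0,-0.1,0,0,0],[1,0,0,-0.2,0,0,0],[1,0,0,-0.1,0,0,0],[1,0,0,0,0,0,0],[1,0,0,0,0,0,0],[1,0,0,0,0,0,0],[1,0,0,0,0,0,0],[1,0,0,0,0,0,0]]}}

```text
t: 11.98
position: [0.5702, 0.054, 0.1408]
ee_rot: [0.0, 0.977, 0.212, -0.0]
force: [0.6, 0.1, -1.0]
opening: 0.31
```

```bash
python3 - <<'E'
import cv2
from station import cams
im=cams.capture("top");cv2.imwrite("pics/t8.png",cv2.resize(im[150:270,180:360,::-1],(720,480),interpolation=cv2.INTER_CUBIC))
E
python3 st.py
```

```text
jx,jy,dz mm [-0.1  0.1 65.7] lean 0.0062564116078666805 [ 0.77443118 -0.17292562 -0.61205087] [-0.05183385  0.03280843 -0.02274996] 0.312228923607153 12.0333
```

View pics/t8.png

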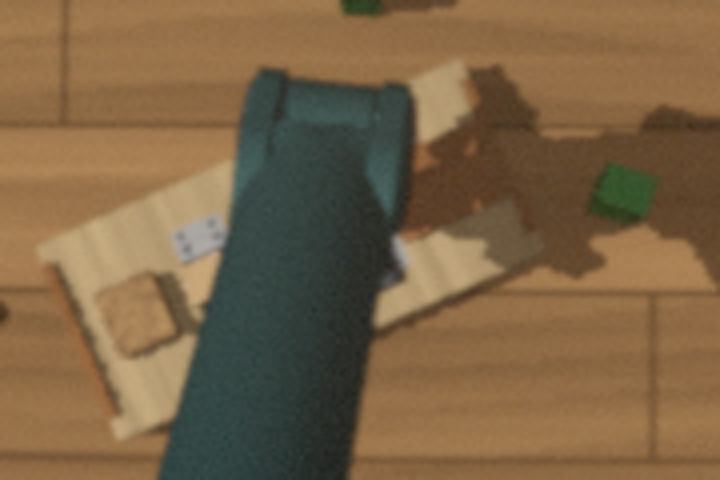

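Nothing else has moved: the pad is at (137,312) in the crop, as before, and the board is still against its rail. The block hangs clear and still, so I'm handing in.

```bash
python3 -c "
from station import ticket
print(ticket.close_job())"
```

```text
the job is handed in; nothing more can be done
None
```

The right block trapped the board, and it is now free. It is held upright in the gripper above its socket, and I handed the job in at about 12 s.

**What I did:** I gripped the block on its x faces with 70 N and rocked it about 9° towards each catch. I then brought it upright and raised it straight up.

**Last checks:**
- **Lift:** it came up with only about 1 N on the wrist, so both catches had let go. I inferred this from the easy lift, as the catch positions cannot be read.
- **Final pose:** the tool is up 65.7 mm, which puts the foot about 2 cm above the deck. Lean is about 0° and the block is within 1 mm of where I gripped it. The wrist force was about 1 N, roughly the block's weight, and the opening was steady.
- **Everything else:** the pictures show the pad in its old place, the other block seated and the board against its rail. The arm hid part of the board in the last top view, so I judged its position by eye and did not measure it.

**Disagreement:** the camera fits put the block's position 3–5 mm apart (the top view against the scene and wrist views). I went with the wrist view, and the fingers closed centred on the block.

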